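Seat the cup plate on the filling turntable

TASK

The white cup plate on the filling turntable is only resting loosely on its spindle. With a fingertip (its cup holes give a good hold), turn the plate until the notch in its rim stands over the pin on the dark platter, then press it down at the hub until it is fully home and level with the pin in the notch, and take your hand away. Do not lift the plate off, and leave the cup, the stack of cups and the shaker where they are.

Things in the scene. Friction and masses are not known exactly. Their poses are not given: they have to be found in the camera images.
- plate: Cup plate: loose white plastic disc, 240 mm across, flat part 10 mm thick, 0.4 to 0.7 kg, with closed raised hub, four cup holes and one rim notch. Origin: on its axis at the hub's underside (the seating face). z up, x points to the notch. Flat part from 1.5 to 11.5 mm above the origin. Its blind bore has 1 mm play on the spindle; while it stands on the seal it turns both ways against slight friction.
- hub (a point): Centre of the flat top of the plate's hub, on the plate's axis, 22 mm above the plate's origin: the place to press. The hub is 60 mm across at the plate and 46 mm across its flat top, with sloping sides.
- hole (a point): Centre of one of the plate's four cup holes, at the plate's top face. They are plain through-holes 68 mm across, centres 72 mm from the axis, at 45 (this one), 135, 225 and 315 degrees counter-clockwise (seen from above) from the notch.
- notch (a point): Middle of the mouth of the only notch in the plate's rim, at the plate's top face, 120 mm from the plate's axis. The notch is 23 mm wide at the rim, 21 mm at its floor, 11 mm deep.
- seat (a point): Centre of the top face of the dark metal platter (280 mm across, 12 mm thick, fixed, does not turn), on the axis of the spindle, which is 30 mm in diameter and stands 15 mm above it. x points to the pin, z up. The unseated plate's origin is 9 mm above this point; fully home it is at this point.
- seal (a joint): Tight black rubber seal round the spindle, 47 mm across, under the plate's hub; it bears the unseated plate. 0 = up, 0.009 m = pushed down with the plate home. It holds the plate's weight, slides down when the hub is pushed with about 7 to 10 N, and stays down. If the notch is off the pin, the rim strikes the pin and a pressed plate tilts.
- pin (a point): Point on the top of the fixed upright light-metal pin on the platter, 120 mm from the spindle axis, which lies under the notch's mouth when aligned. The pin has rounded ends, is 16 mm wide (10 mm at its tapered top) and reaches from 112 to 138 mm from the axis, so 18 mm of it shows outside the plate's rim. Its top is 9 mm above the platter's top face (1.5 mm below the flat underside of the unseated plate).
- turntable: Bench-top steel turntable housing, fixed, 290 mm along x, 420 mm along y and 100 mm high. Origin on the bench below the spindle axis; the housing runs from -150 to +270 mm in its own y. The platter lies on top of it.
- cup: White portion cup closed with a sunk lid, 79 mm across the rim and 60 mm high, standing on the turntable housing beside the platter. Origin at the centre of its underside. Leave alone.
- cups: Upside-down nested stack of white portion cups, 79 mm across and 92 mm high, on the bench beside the housing. Origin at the centre of its underside. Leave alone.
- shaker: Round steel sugar shaker, 65 mm across and 104 mm high, on the bench beside the housing. Origin at the centre of its underside. Leave alone.

How it is judged:
On the way, in this order (a step that is already met when the one before it is completed fails the run):
1. the plate, not yet home, is turned until the notch stands over the pin (horizontal distance between notch and pin below 0.01 m and z of plate in the frame of seat above 0.002 m), for 0.05 s.
2. the plate is pressed home with the pin in its notch (horizontal distance between notch and pin below 0.0055 m and z of plate in the frame of seat below 0.0018 m), for 0.2 s.
At the end, for the whole second after the job is handed in: The plate is home: its seating face within 1.8 mm of the platter's top face, level within 0.015 rad, at rest, the pin in its notch (the middle of the notch's mouth within 5.5 mm of the pin); the cup, the stack of cups and the shaker are within 20 mm of where they stood (all of step 2 and angle between plate's own z axis and vertical below 0.015 rad and linear speed of plate below 0.01 m/s and distance of each of cup, cups, shaker from where it was at the start of the episode below 0.02 m); the robot touches nothing.
It fails at once if the plate is lifted more than 6 mm above where it rested (z of plate in the frame of seat above 0.015 m).
It fails at once if the plate is carried off the spindle (horizontal distance between plate and seat above 0.008 m).
It fails at once if the cup is knocked over or moved away (distance of cup from where it was at the start of the episode above 0.03 m or angle between cup's own z axis and vertical above 0.4 rad).
It fails at once if the stack of cups is knocked over or moved away (distance of cups from where it was at the start of the episode above 0.03 m or angle between cups's own z axis and vertical above 0.4 rad).
It fails at once if the shaker is knocked over or moved away (distance of shaker from where it was at the start of the episode above 0.03 m or angle between shaker's own z axis and vertical above 0.4 rad).
It also fails if it takes over 48 s, if anything falls off the work surface, if the arm or the gripper's body presses on something with over 40 N, if the wrist force passes 120 N, or if a joint passes its speed limit or range.

ROBOT

A 6-joint arm with a two-finger parallel gripper is mounted at the origin on the work surface. World frame = base frame: x ahead of the robot, y to its left, z up, the work surface at z = 0. Lengths are in m, angles in rad, forces in N, time in s.
With the tool pointing down it reaches from about 0.4 to 0.925 m from the base axis. Payload 12.5 kg.
Tool frame: the origin (TCP) lies at the very end of the fingers, on their centre line; the grasp point (between the pads) lies 19 mm behind it (r.hold_point_z is the x of the grasp point in the tool frame, in m); x points along the fingers, y is the direction in which the jaws open and shut, and the axes are right-handed (so a half turn about x gives the same grasp; the last joint's range is limited). The gripper opens to 95 mm and grips with 3 to 60 N. Pads are 20 mm wide; open, the fingers measure 119 mm over their backs; the gripper's body (75 mm by 180 mm) begins 59 mm behind the grasp point.
Start: joints at [1.064, 0.491, 1.559, -0, 1.092, -0.106], TCP at [0.244, 0.575, 0.215] pointing down, gripper open.
Joint ranges: [-3.1, 3.1], [-0.84, 2.19], [0.05, 2.79], [-1.13, 4.28], [0.06, 2.93], [-2.69, 2.69]. Speed limits (rad/s): [2.22, 2.22, 2.79, 3.14, 3.14, 3.14].

INTERFACE

Orientations are given as a unit quaternion [w, x, y, z].
In Python, from station import r gives the robot as it stands.
- The arm moves only by the tool step_arm, never from a script. Its argument "steps" is a list that holds one entry, the list of rows, each a list of 6 numbers: the shift along the world's x, y, z in m, then the turn, a rotation vector about the world's x, y, z in rad. In form: [[[tx, ty, tz, rx, ry, rz], ...]]. A call has exactly 8 rows; each row shifts and turns the commanded pose from where the row before left it; what a row does not reach is not made up. A row lasts 1/12 s, in which the tool goes at most 41.7 mm and 7.16 degrees, less where a joint would pass 70% of its speed; a pose out of reach is approached as far as the arm can. A call is refused whole if a number of a shift passes 0.0417 or a number of a turn 0.125, either way. A call with a gripper value outside its range is refused whole. "jaw" is the opening, from 0 (shut) to 1 (fully open), set as the call begins (left out, the last holds). The fingers move at their own pace and stop on an object; "newtons" is the grip in N (left out, the last holds). Time passes only in rows, so rows that do not move let the fingers close, or fill a call up. It gives the time, the measured TCP pose, the force and the opening at its end, in the units of the state.
- r.get_state(): the state, without advancing time (a new reading comes with each control period).
- r.snapshot(name): name is "scene" or "top"; returns a dict with "color" (400x640x3 uint8, red, green, blue), "fx", "fy", "cx", "cy" (pixels), "k1" (the pictures are not rectified: a ray, as slopes to the right and down, at radius r is drawn at 1 + k1 r^2 times it, then the intrinsics apply), "cam_to_world" (4x4, takes a point from camera to world coordinates). Camera axes: x right, y down, z forward; pixel columns grow to the right and rows downward; lengths in m; the calibration is good to about 2 mm. A picture is of the moment at which its call begins. There is no depth.
- r.hand_in(): hands the job in, once; it reports no verdict.
Trained networks look in the newest picture that a camera, given by its name, has taken for a name from the list of things; names that differ only in an ending like _2 or _b are one class to them, and where a whole thing is asked for, a point or a joint stands for the part that bears it (a point fixed in the world has none). Each returns a list of dicts, best first, with "score" (0 to 1); they miss things now and then, are a little off and sometimes report something else, mostly with a low value. They report only what shows in the picture. A call takes as long as a camera call.
- r.silhouettes(camera, label): "region" (400x640 bool, what is visible of it).
- r.pinpoint(camera, label): "point" ([x, y, z] in m, in world coordinates, good to about 4 mm: a listed point, or the origin of a listed thing).
The state is a dict: "time": time; "joints": joint angles; "joint_velocities": joint speeds; "joint_torque": joint torques, N m; "position": TCP position; "orientation": TCP orientation; "ft_force": force on the tool from outside, world axes, zero at the start; "torque": the same for the moment, N m; "width": finger opening in m.
Only numpy, scipy, OpenCV 4.12 (cv2) and the standard library are available. Lean on these libraries where they do the work, as an engineer would, in place of code of your own. Each camera call takes 0.05 s, during which the arm holds its last target.

## Working session

There is one attempt and no reset: what is moved stays moved. The work goes in short steps, Python scripts to look and compute and a tool call to move; the robot and the scene stay as the last step left them, time stands still between calls to the robot, and variables do not carry over. Pictures are saved under pics/ and viewed, and the job is handed in when it is done.

Besides the shell and the picture viewer there is one more tool, called after "Call:" as a command line: name --argument value ..., lists and objects as JSON in quotes. step_arm: Moves the arm, as the interface text tells. Its arguments: {"type":"object","properties":{"steps":{"type":"array","items":{"type":"array","items":{"type":"array","items":{"type":"number"}}}},"jaw":{"type":"number"},"newtons":{"type":"number"}},"required":["steps"]}

```bash
mkdir -p pics
cat > h.py <<'E'
import numpy as np,cv2
from station import r
def snap(n,f):
    s=r.snapshot(n); cv2.imwrite('pics/'+f,s['color'][:,:,::-1]); return s
def proj(s,p):
    T=np.linalg.inv(np.array(s['cam_to_world'])); c=T[:3,:3]@np.array(p)+T[:3,3]
    x,y=c[0]/c[2],c[1]/c[2]; k=1+s['k1']*(x*x+y*y); return s['fx']*x*k+s['cx'],s['fy']*y*k+s['cy']
def ray(s,u,v,z):
    xd,yd=(u-s['cx'])/s['fx'],(v-s['cy'])/s['fy']; x,y=xd,yd
    for _ in range(20):
        k=1+s['k1']*(x*x+y*y); x,y=xd/k,yd/k
    M=np.array(s['cam_to_world']); d=M[:3,:3]@[x,y,1]; o=M[:3,3]
    return o+d*(z-o[2])/d[2]
E
python3 - <<'E'
from h import *
st=r.get_state();print(st)
for c in('scene','top'):
    s=snap(c,c+'0.png');print(c,np.round(s['cam_to_world'],3).tolist(),s['fx'],s['k1'])
    for l in('plate','hub','hole','notch','seat','pin','turntable','cup','cups','shaker'):
        try:
            for d in r.pinpoint(c,l)[:4]:print(l,round(d['score'],2),np.round(d['point'],4))
        except Exception as e:print(l,e)
E
```

```text
{'time': 0.0, 'joints': array([ 1.06439736e+00,  4.91544861e-01,  1.55941748e+00, -2.68471754e-05,
        1.09166414e+00, -1.05601607e-01]), 'joint_velocities': array([ 3.51229435e-04,  8.42592652e-05,  3.52819771e-03,  3.65094557e-04,
       -1.23052185e-03, -3.76807340e-04]), 'joint_torque': array([ 4.98830577e-04, -6.12638783e+01, -2.58183324e+01,  6.93114032e-02,
        4.81494970e-02, -7.32671924e-05]), 'position': array([0.24372439, 0.57528187, 0.21408188]), 'orientation': array([ 0.69285436,  0.14040133,  0.69305852, -0.14110347]), 'ft_force': array([ 0.42030367, -0.26582885, -0.64654023]), 'torque': array([ 0.06934096, -0.00966187, -0.00844645]), 'width': 0.0950095304248203}
scene [[0.299, 0.603, -0.74, 1.287], [0.954, -0.204, 0.219, -0.217], [-0.019, -0.771, -0.636, 0.703], [0.0, 0.0, 0.0, 1.0]] 396.72187446204913 -0.07466790566758132
plate 0.76 [0.5516 0.0074 0.1219]
plate 0.46 [0.4336 0.0498 0.1171]
hub 0.73 [0.5466 0.0132 0.1398]
hole 0.96 [0.5875 0.0722 0.1297]
hole 0.67 [0.4346 0.0482 0.1174]
notch 0.58 [0.6691 0.0387 0.1352]
seat 0.56 [0.5522 0.0052 0.1171]
pin 0.83 [0.4372 0.0454 0.1213]
cup 0.67 [0.5259 0.2042 0.1033]
cups 0.9 [ 0.6535 -0.2359  0.0012]
shaker 0.56 [ 0.4766 -0.2279  0.0009]
top [[0.004, -0.992, 0.126, 0.505], [-1.0, -0.005, -0.009, 0.019], [0.01, -0.126, -0.992, 0.977], [0.0, 0.0, 0.0, 1.0]] 415.35355078853325 -0.05131361426878903
plate 0.58 [0.5493 0.008  0.121 ]
hub 0.77 [0.5502 0.0105 0.1455]
hole 0.6 [0.5835 0.0683 0.1345]
notch 0.7 [0.6646 0.0404 0.1307]
pin 0.56 [0.4379 0.0492 0.1199]
cup 0.88 [0.5245 0.2029 0.0997]
cups 0.93 [ 0.6527 -0.238   0.0039]
shaker 0.87 [ 0.4734 -0.2247 -0.0012]
```

View pics/scene0.png

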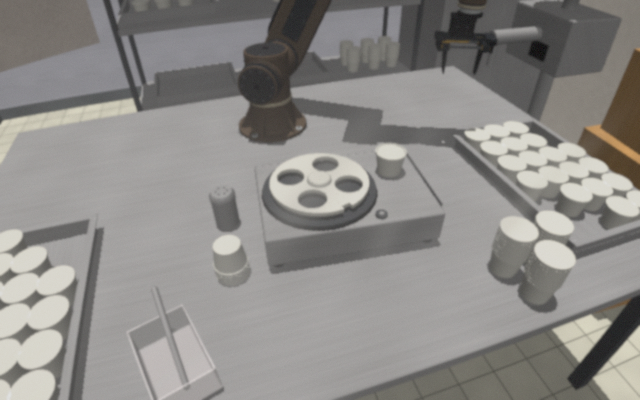

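View pics/top0.png

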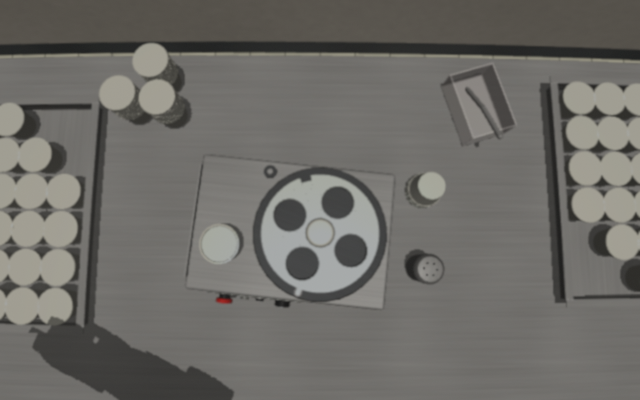

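Run:
```python
from h import *
s=r.snapshot('top')
im=s['color'][:,:,::-1]
cr=cv2.resize(im[150:320,180:410],None,fx=3.4,fy=3.4,interpolation=cv2.INTER_CUBIC);cv2.imwrite('pics/top_z.png',cr)
m=r.silhouettes('top','plate')
for d in m[:2]:
    g=d['region'].astype(np.uint8);c=max(cv2.findContours(g,0,2)[0],key=cv2.contourArea)[:,0]
    P=np.array([ray(s,u,v,.1325) for u,v in c]);(cx,cy),R=cv2.minEnclosingCircle(P[:,:2].astype(np.float32))
    print(d['score'],g.sum(),cx,cy,R)
    a=np.c_[2*P[:,:2],np.ones(len(P))];q=np.linalg.lstsq(a,(P[:,:2]**2).sum(1),rcond=None)[0];print(q[:2],np.sqrt(q[2]+q[0]**2+q[1]**2))
    hs=(im.min(2)<110).astype(np.uint8)
c=np.array([.5505,.0095])
n,l,st,ce=cv2.connectedComponentsWithStats((im.min(2)<110).astype(np.uint8))
for i in range(n):
    if 300<st[i,4]<1500:print(st[i],ray(s,*ce[i],.1325))
```

```text
0.69 7376 0.5501652956008911 0.0071132672019302845 0.1202230229973793
[0.54951491 0.00705232] 0.11794377945996719
[582 105  58  21 419] [ 0.80614832 -0.62677391  0.1325    ]
[403 173  36  36 615] [ 0.63152961 -0.19008036  0.1325    ]
[322 187  32  32 806] [ 0.61154154 -0.02825739  0.1325    ]
[274 199  32  32 817] [0.58517721 0.0696772  0.1325    ]
[335 234  32  33 834] [ 0.51349612 -0.05463431  0.1325    ]
[286 247  33  33 852] [0.4870705  0.04341753 0.1325    ]
```

View pics/top_z.png

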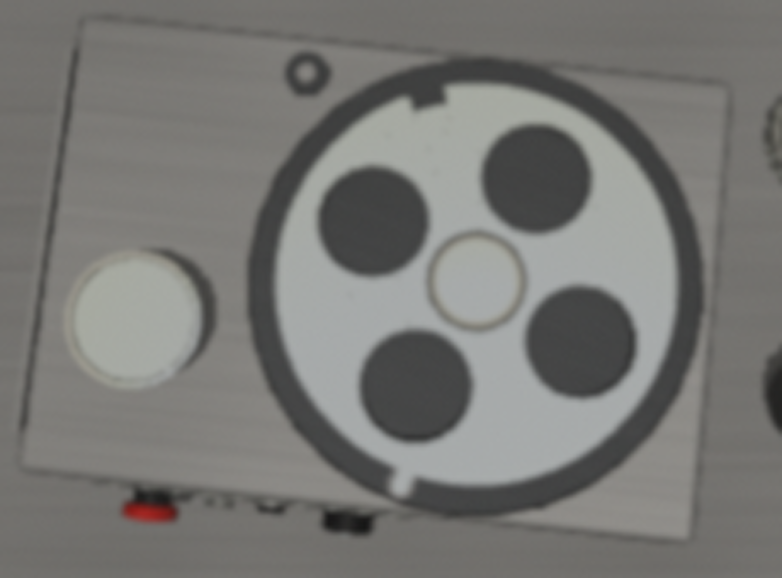

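Run:
```python
from h import *
s=r.snapshot('top');im=s['color'].astype(int)
c=np.array([.5493,.0076])
p=ray(s,298.2,292.2,.121);d=p[:2]-c;print(p,np.hypot(*d),np.degrees(np.arctan2(d[1],d[0])))
# blob
sub=im[285:299,290:308].min(2);print(sub)
p=ray(s,180+430/3.4,150+95/3.4,.1325);d=p[:2]-c;print(p,np.hypot(*d),np.degrees(np.arctan2(d[1],d[0])))
print(proj(s,[*c,.143]))
```

```text
[0.42862921 0.05060227 0.121     ] 0.12810399559254573 160.38595346440542
[[ 96 113 130 145 156 162 165 166 167 166 167 167 166 167 167 167 167 167]
 [ 75  83  97 112 130 147 158 165 166 166 167 167 167 166 167 167 166 168]
 [ 69  71  74  83  98 122 143 158 166 167 167 167 167 167 167 167 167 167]
 [ 69  69  69  72  83 106 135 155 165 167 166 165 166 166 166 167 167 167]
 [ 69  69  69  75  89 111 138 158 166 166 163 159 154 155 157 162 164 166]
 [ 70  70  72  82  99 125 147 162 166 165 158 145 130 123 130 139 147 153]
 [ 69  69  73  87 108 136 157 166 167 163 151 130 104  91  93 102 111 119]
 [ 68  69  72  86 112 141 160 166 166 160 143 116  89  73  72  76  79  85]
 [ 64  65  71  86 112 141 160 167 165 155 136 106  84  71  69  69  69  70]
 [ 74  67  69  80 104 131 152 159 158 146 121  96  78  70  69  69  68  68]
 [102  91  81  79  90 109 128 137 136 124 104  84  72  69  69  69  70  69]
 [125 120 111  99  90  91 100 105 103  95  83  74  69  70  69  69  70  69]
 [130 130 127 121 111 102  92  84  76  71  67  66  66  67  68  69  69  70]
 [121 123 123 122 120 115 107  94  83  74  69  65  64  64  65  66  67  67]]
[0.66137855 0.03526784 0.1325    ] 0.11544310965004988 13.866853612978572
(np.float64(319.777431659802), np.float64(232.10524883467338))
```

Call:
step_arm --steps '[[[0.0155,-0.025,0,0,0,0],[0.0155,-0.025,0,0,0,0],[0.0155,-0.025,0,0,0,0],[0.0155,-0.025,0,0,0,0],[0.0155,-0.025,0,0,0,0],[0.0155,-0.025,0,0,0,0],[0.0155,-0.025,0,0,0,0],[0.0155,-0.025,0,0,0,0]]]' --jaw 0 --newtons 10

```text
time: 1.92
position: [0.3684, 0.3743, 0.2148]
orientation: [0.693, 0.141, 0.693, -0.141]
ft_force: [0.4, 0.3, -0.0]
width: 0.0471
```

Call:
step_arm --steps '[[[0.0155,-0.025,0,0,0,0],[0.0155,-0.025,0,0,0,0],[0.0155,-0.025,0,0,0,0],[0.0155,-0.025,0,0,0,0],[0.0155,-0.025,0,0,0,0],[0.0155,-0.025,0,0,0,0],[0.0155,-0.025,0,0,0,0],[0.0155,-0.025,0,0,0,0]]]'

```text
time: 2.58
position: [0.4925, 0.1741, 0.2148]
orientation: [0.693, 0.141, 0.693, -0.141]
ft_force: [0.0, 0.5, 0.4]
width: 0.0009
```

Call:
step_arm --steps '[[[0.0155,-0.025,0,0,0,0],[0.0155,-0.025,0,0,0,0],[0.0155,-0.025,0,0,0,0],[0.0155,-0.025,0,0,0,0],[0.0155,-0.025,0,0,0,0],[0.0155,-0.025,0,0,0,0],[0.0155,-0.025,0,0,0,0],[0,0,0,0,0,0]]]'

```text
time: 3.25
position: [0.6025, -0.0034, 0.2144]
orientation: [0.693, 0.142, 0.692, -0.142]
ft_force: [-0.5, -0.5, -0.4]
width: 0.0005
```

Call:
step_arm --steps '[[[0.0045,-0.0125,0,0,0,0],[0.0045,-0.0125,0,0,0,0],[0,0,-0.012,0,0,0],[0,0,-0.016,0,0,0],[0,0,-0.016,0,0,0],[0,0,-0.012,0,0,0],[0,0,-0.004,0,0,0],[0,0,0,0,0,0]]]'

```text
time: 3.92
position: [0.609, -0.0245, 0.154]
orientation: [0.692, 0.141, 0.694, -0.141]
ft_force: [-0.7, 0.3, -0.6]
width: 0.0004
```

Run:
```python
from h import *
s=r.snapshot('top');print(r.get_state()['position'])
cv2.imwrite('pics/a1.png',cv2.resize(s['color'][150:320,180:410,::-1],None,fx=3.4,fy=3.4,interpolation=cv2.INTER_CUBIC))
s=r.snapshot('scene')
cv2.imwrite('pics/a2.png',cv2.resize(s['color'][80:280,200:460,::-1],None,fx=3,fy=3,interpolation=cv2.INTER_CUBIC))
```

```text
[ 0.60937787 -0.02449465  0.15485018]
```

View pics/a2.png

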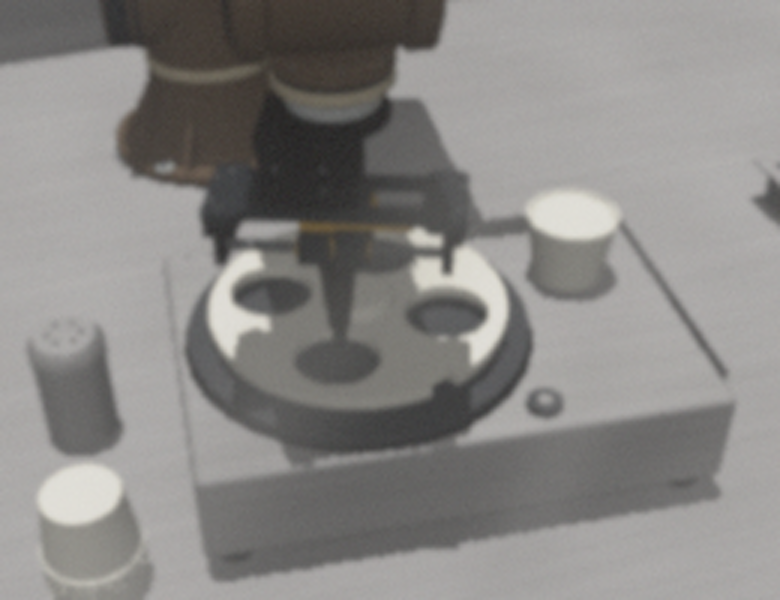

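Run:
```python
from h import *
s=r.snapshot('scene')
p=np.array(r.get_state()['position'])
for sg in(1,-1):
  for l in(.06,.075,.085):
    for z in (.155,.18,.2,.22,.24):
        u,v=proj(s,[p[0]+sg*l*.391,p[1]+sg*l*.92,z]);print(sg,l,z,round((u-200)*3),round((v-80)*3))
```

```text
1 0.06 0.155 421 332
1 0.06 0.18 422 305
1 0.06 0.2 422 283
1 0.06 0.22 423 260
1 0.06 0.24 423 237
1 0.075 0.155 441 333
1 0.075 0.18 442 306
1 0.075 0.2 443 284
1 0.075 0.22 444 261
1 0.075 0.24 445 237
1 0.085 0.155 455 334
1 0.085 0.18 456 307
1 0.085 0.2 457 284
1 0.085 0.22 458 262
1 0.085 0.24 459 238
-1 0.06 0.155 262 325
-1 0.06 0.18 260 298
-1 0.06 0.2 258 276
-1 0.06 0.22 256 253
-1 0.06 0.24 254 230
-1 0.075 0.155 242 324
-1 0.075 0.18 240 297
-1 0.075 0.2 238 275
-1 0.075 0.22 235 253
-1 0.075 0.24 233 229
-1 0.085 0.155 229 323
-1 0.085 0.18 227 297
-1 0.085 0.2 224 275
-1 0.085 0.22 222 252
-1 0.085 0.24 219 229
```

View pics/a1.png

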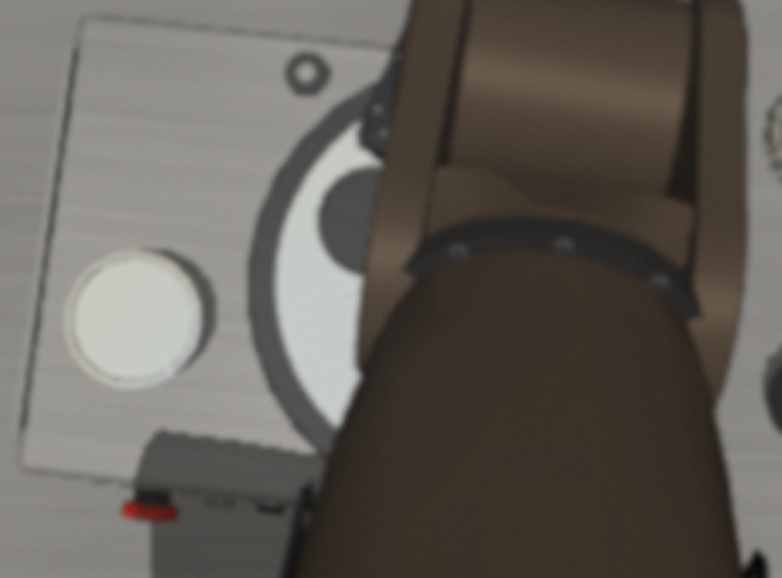

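Call:
step_arm --steps '[[[0,0,-0.006,0,0,0],[0.001,0,-0.01,0,0,0],[0.001,0,-0.01,0,0,0],[0.001,0,-0.006,0,0,0],[0,0,-0.003,0,0,0],[0,0,0,0,0,0],[0,0,0,0,0,0],[0,0,0,0,0,0]]]'

```text
time: 4.73
position: [0.6125, -0.0245, 0.1199]
orientation: [0.693, 0.141, 0.693, -0.141]
ft_force: [-0.5, 0.1, 0.3]
width: 0.0006
```

Run:
```python
from h import *
st=r.get_state();p=st['position'];print(p,st['ft_force'])
c=np.array([.5493,.0076]);R=.071
a0=np.arctan2(p[1]-c[1],p[0]-c[0]);print(np.degrees(a0),np.hypot(*(p[:2]-c)))
# arc from a0 in steps of 6deg
pts=[p[:2]]+[c+R*np.array([np.cos(a),np.sin(a)]) for a in a0+np.radians(np.arange(5,165,5))]
for i,d in enumerate(np.diff(pts,axis=0)):print(i+1,np.degrees(a0)+5*(i+1),np.round(d,4))
```

```text
[ 0.61249723 -0.02451453  0.11990623] [-0.45920489  0.07006707  0.26021802]
-26.938020631939047 0.07088887701551473
1 -21.938020631939047 [0.0027 0.0056]
2 -16.938020631939047 [0.0021 0.0058]
3 -11.938020631939047 [0.0015 0.006 ]
4 -6.938020631939047 [0.001  0.0061]
5 -1.9380206319390467 [0.0005 0.0062]
6 3.0619793680609533 [-0.0001  0.0062]
7 8.061979368060953 [-0.0006  0.0062]
8 13.061979368060953 [-0.0011  0.0061]
9 18.061979368060953 [-0.0017  0.006 ]
10 23.061979368060953 [-0.0022  0.0058]
11 28.061979368060953 [-0.0027  0.0056]
12 33.06197936806095 [-0.0031  0.0053]
13 38.06197936806095 [-0.0036  0.005 ]
14 43.06197936806095 [-0.004   0.0047]
15 48.06197936806095 [-0.0044  0.0043]
16 53.06197936806095 [-0.0048  0.0039]
17 58.06197936806095 [-0.0051  0.0035]
18 63.06197936806095 [-0.0054  0.003 ]
19 68.06197936806095 [-0.0056  0.0026]
20 73.06197936806095 [-0.0058  0.0021]
21 78.06197936806095 [-0.006   0.0015]
22 83.06197936806095 [-0.0061  0.001 ]
23 88.06197936806095 [-0.0062  0.0005]
24 93.06197936806095 [-0.0062 -0.0001]
25 98.06197936806095 [-0.0062 -0.0006]
26 103.06197936806095 [-0.0061 -0.0011]
27 108.06197936806095 [-0.006  -0.0017]
28 113.06197936806095 [-0.0058 -0.0022]
29 118.06197936806095 [-0.0056 -0.0027]
30 123.06197936806095 [-0.0053 -0.0031]
31 128.06197936806095 [-0.005  -0.0036]
32 133.06197936806095 [-0.0047 -0.004 ]
```

Call:
step_arm --steps '[[[0.0027,0.0056,0,0,0,0],[0.0021,0.0058,0,0,0,0],[0.0015,0.006,0,0,0,0],[0.001,0.0061,0,0,0,0],[0.0005,0.0062,0,0,0,0],[-0.0001,0.0062,0,0,0,0],[-0.0006,0.0062,0,0,0,0],[-0.0011,0.0061,0,0,0,0]]]'

```text
time: 5.4
position: [0.6182, 0.0244, 0.1196]
orientation: [0.693, 0.141, 0.693, -0.141]
ft_force: [0.0, -1.9, 0.3]
width: 0.0002
```

Run:
```python
from h import *
s=r.snapshot('scene')
cv2.imwrite('pics/b1.png',cv2.resize(s['color'][80:280,200:460,::-1],None,fx=3,fy=3,interpolation=cv2.INTER_CUBIC))
for d in r.pinpoint('scene','notch')[:2]+r.pinpoint('scene','hole'):print(d)
print(r.get_state()['ft_force'])
```

```text
{'point': [0.6419, 0.0921, 0.1338], 'score': 0.69}
{'point': [0.5246, 0.2017, 0.1003], 'score': 0.18}
{'point': [0.5544, 0.0814, 0.1335], 'score': 0.86}
[ 0.09320388  0.03707833 -0.58523095]
```

View pics/b1.png

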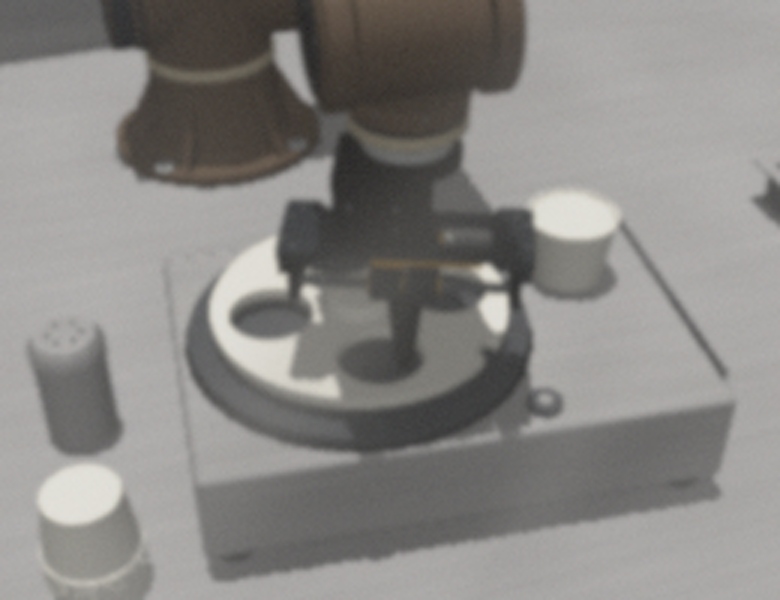

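Plate turns with the finger (notch now near pixel (497,350) of the crop). Continuing along the arc.

Call:
step_arm --steps '[[[-0.0017,0.006,0,0,0,0],[-0.0022,0.0058,0,0,0,0],[-0.0027,0.0056,0,0,0,0],[-0.0031,0.0053,0,0,0,0],[-0.0036,0.005,0,0,0,0],[-0.004,0.0047,0,0,0,0],[-0.0044,0.0043,0,0,0,0],[-0.0048,0.0039,0,0,0,0]]]'

```text
time: 6.22
position: [0.5914, 0.0648, 0.1197]
orientation: [0.693, 0.141, 0.693, -0.141]
ft_force: [0.6, -1.6, -0.6]
width: 0.0005
```

Call:
step_arm --steps '[[[-0.0051,0.0035,0,0,0,0],[-0.0054,0.003,0,0,0,0],[-0.0056,0.0026,0,0,0,0],[-0.0058,0.0021,0,0,0,0],[-0.006,0.0015,0,0,0,0],[-0.0061,0.001,0,0,0,0],[-0.0062,0.0005,0,0,0,0],[-0.0062,-0.0001,0,0,0,0]]]'

```text
time: 6.88
position: [0.5449, 0.0785, 0.1197]
orientation: [0.693, 0.141, 0.693, -0.141]
ft_force: [1.3, -0.9, 0.2]
width: 0.0008
```

Run:
```python
from h import *
for c in('scene','top'):
  s=r.snapshot(c)
  b=s['color'][80:280,200:460,::-1] if c=='scene' else s['color'][150:320,180:410,::-1]
  cv2.imwrite(f'pics/c_{c}.png',cv2.resize(b,None,fx=3,fy=3,interpolation=cv2.INTER_CUBIC))
  for d in r.pinpoint(c,'notch')[:2]+r.pinpoint(c,'hole'):print(d)
st=r.get_state();p=st['position'];print(p,st['ft_force'])
c=np.array([.5493,.0076]);print(np.degrees(np.arctan2(p[1]-c[1],p[0]-c[0])),np.hypot(*(p[:2]-c)))
```

```text
{'point': [0.4856, 0.1146, 0.1366], 'score': 0.77}
{'point': [0.5496, 0.0055, 0.1236], 'score': 0.17}
{'point': [0.4786, 0.0279, 0.1337], 'score': 0.66}
{'point': [0.4747, 0.019, 0.1372], 'score': 0.93}
{'point': [0.5519, 0.0116, 0.1441], 'score': 0.41}
[0.54562562 0.07837129 0.11965121] [ 0.98185828 -0.30567707 -0.56586777]
92.97207783713529 0.07086661509471273
```

View pics/c_scene.png

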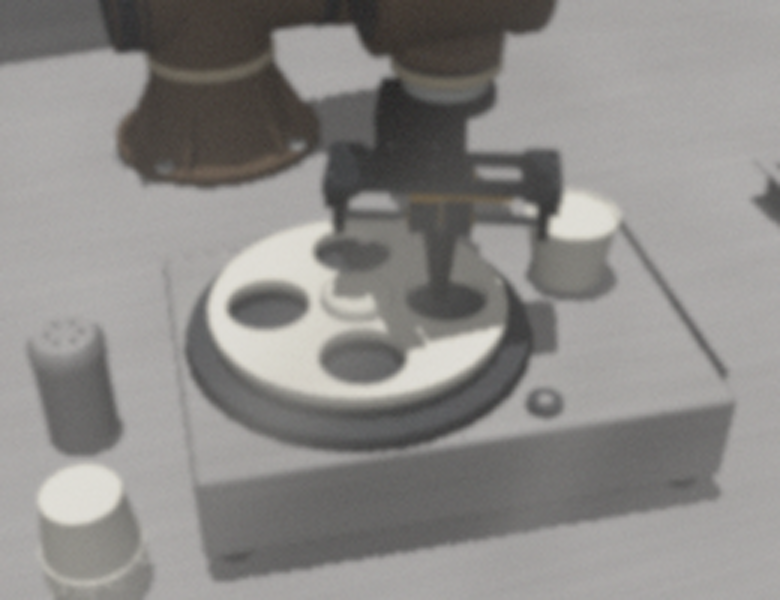

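View pics/c_top.png

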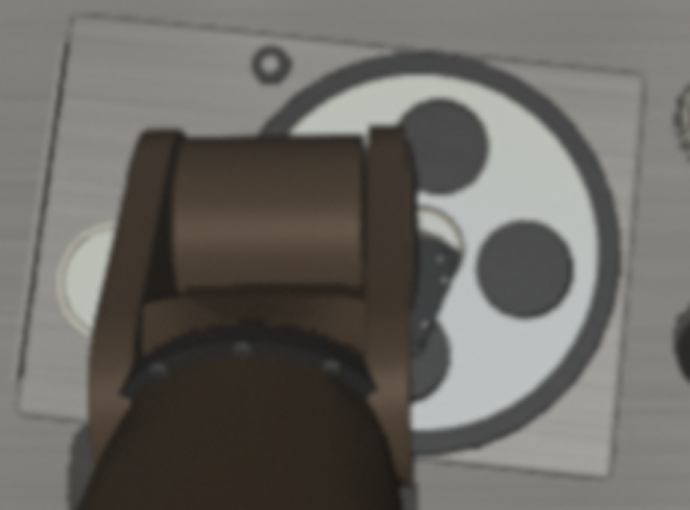

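Run:
```python
from h import *
s=r.snapshot('top');im=s['color'];c=np.array([.5493,.0076])
n,l,st,ce=cv2.connectedComponentsWithStats((im.min(2)<110).astype(np.uint8))
for i in range(n):
    if 600<st[i,4]<1000:
        p=ray(s,*ce[i],.1325);d=p[:2]-c;print(st[i],p,np.hypot(*d),(np.degrees(np.arctan2(d[1],d[0]))-45)%90+90)
```

```text
[339 224  32  32 804] [ 0.5351973  -0.06322622  0.1325    ] 0.07221661755306871 123.73872307315625
[404 249  41  36 639] [ 0.48405779 -0.19337831  0.1325    ] 0.21130269384391395 117.01537117904559
```

Call:
step_arm --steps '[[[-0.0062,-0.0006,0,0,0,0],[-0.0061,-0.0011,0,0,0,0],[-0.006,-0.0017,0,0,0,0],[-0.0058,-0.0022,0,0,0,0],[-0.0056,-0.0027,0,0,0,0],[-0.0039,-0.0023,0,0,0,0],[-0.0026,-0.0017,0,0,0,0],[-0.0013,-0.0009,0,0,0,0]]]'

```text
time: 7.9
position: [0.5077, 0.0649, 0.1198]
orientation: [0.693, 0.141, 0.693, -0.141]
ft_force: [1.6, 0.1, 0.5]
width: 0.0003
```

```bash
cat > m.py <<'E'
from h import *
s=r.snapshot('top');im=s['color'];c=np.array([.5493,.0076])
cv2.imwrite('pics/m_%.2f.png'%r.get_state()['time'],cv2.resize(im[150:320,180:410,::-1],None,fx=3.4,fy=3.4,interpolation=cv2.INTER_CUBIC))
n,l,st,ce=cv2.connectedComponentsWithStats((im.min(2)<110).astype(np.uint8))
for i in range(n):
    if 600<st[i,4]<1000:
        p=ray(s,*ce[i],.1325);d=p[:2]-c;print(st[i],p,np.hypot(*d),(np.degrees(np.arctan2(d[1],d[0]))-45)%90+90)
st=r.get_state();p=st['position'];print(st['time'],p,st['ft_force'])
print(np.degrees(np.arctan2(p[1]-c[1],p[0]-c[0])),np.hypot(*(p[:2]-c)))
E
python3 m.py; ls -t pics|head -1
```

```text
[338 207  32  32 795] [ 0.57022308 -0.06105601  0.1325    ] 0.07177341522563763 151.94872006463603
[ 59 247  22  79 661] [0.4389797  0.50741167 0.1325    ] 0.5118420423025578 147.44696488172457
[404 249  41  36 663] [ 0.48374988 -0.19407084  0.1325    ] 0.21205647230012004 116.99401376377011
[573 250  67  50 963] [ 0.44682162 -0.62166732  0.1325    ] 0.6375571988274907 125.75038241072434
7.95 [0.50771045 0.06484724 0.11978271] [ 0.81400981 -1.06477679 -0.22582401]
125.99803141350046 0.07075971932932373
m_7.95.png
```

Call:
step_arm --steps '[[[-0.0015,-0.0011,0,0,0,0],[-0.0015,-0.0011,0,0,0,0],[-0.0015,-0.0012,0,0,0,0],[-0.0015,-0.0013,0,0,0,0],[-0.0012,-0.0011,0,0,0,0],[-0.0008,-0.0008,0,0,0,0],[0,0,0,0,0,0],[0,0,0,0,0,0]]]'

```text
time: 8.62
position: [0.4998, 0.0586, 0.1196]
orientation: [0.693, 0.141, 0.693, -0.141]
ft_force: [1.4, -0.7, 1.2]
width: 0.0004
```

```bash
python3 m.py; ls -t pics|head -1
```

```text
[289 186  32  31 788] [0.61301233 0.03917108 0.1325    ] 0.07110551070295908 161.35958566803635
[336 202  32  32 795] [ 0.57995434 -0.05692699  0.1325    ] 0.07143823061109267 160.41062902725196
[ 60 247  21  79 665] [0.43926956 0.50733587 0.1325    ] 0.5117056181578382 147.41710154385777
[404 249  41  36 666] [ 0.48375998 -0.19419405  0.1325    ] 0.21217053040769807 117.00689258898655
[573 250  67  50 973] [ 0.44685467 -0.62153367  0.1325    ] 0.6374199664638257 125.75138380020965
8.6667 [0.49981987 0.0586126  0.11964168] [ 1.60925819 -0.06002    -0.07192359]
134.1263301595523 0.07106735020127114
m_8.67.png
```

Call:
step_arm --steps '[[[0.004,0.0032,0,0,0,0],[0.006,0.0045,0,0,0,0],[0.005,0.004,0.003,0,0,0],[0.003,0.002,0.012,0,0,0],[0,0,0.02,0,0,0],[0,0,0.025,0,0,0],[0,0,0.025,0,0,0],[0,0.02,0.01,0,0,0]]]'

```text
time: 9.33
position: [0.5192, 0.0914, 0.2178]
orientation: [0.694, 0.141, 0.692, -0.141]
ft_force: [0.7, 0.2, 0.5]
width: 0.0003
```

Call:
step_arm --steps '[[[0,0.03,0,0,0,0],[0,0.035,0,0,0,0],[0,0.035,0,0,0,0],[0,0.035,0,0,0,0],[0,0.035,0,0,0,0],[0,0.035,0,0,0,0],[0,0.02,0,0,0,0],[0,0,0,0,0,0]]]'

```text
time: 10.0
position: [0.5174, 0.3214, 0.2144]
orientation: [0.693, 0.14, 0.693, -0.139]
ft_force: [0.4, -0.4, 0.4]
width: 0.0001
```

```bash
python3 m.py; ls -t pics|head -1; cp pics/$(ls -t pics|head -1) pics/now.png
```

```text
[289 186  32  31 783] [0.61309175 0.03916394 0.1325    ] 0.07117351870221034 161.326046493665
[336 202  32  32 794] [ 0.57994816 -0.05697423  0.1325    ] 0.07147825170129514 160.38990640511608
[272 233  32  32 814] [0.51660436 0.07212211 0.1325    ] 0.07233330564479593 161.87294720479406
[320 249  32  33 827] [ 0.4837737  -0.02418419  0.1325    ] 0.07282808574328822 160.8761689133392
[404 249  41  36 658] [ 0.48376333 -0.19381204  0.1325    ] 0.2118061937712119 116.97583476291732
[573 250  67  50 962] [ 0.44677529 -0.62160215  0.1325    ] 0.6375003199867213 125.74533099318501
10.05 [0.51741747 0.3193961  0.21430085] [ 0.15101269 -0.37750427 -0.02526483]
95.83845412292588 0.31342192923752643
m_10.05.png
```

View pics/now.png

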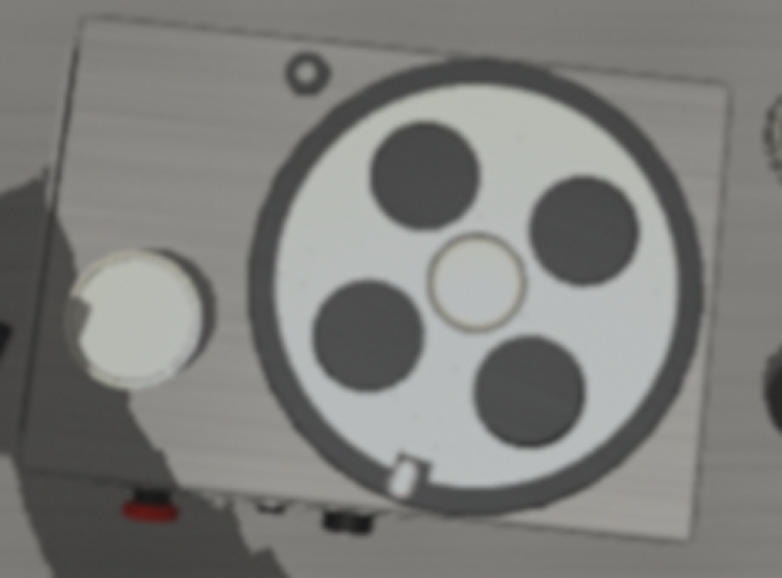

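Run:
```python
from h import *
s=r.snapshot('top');im=s['color']
x0,y0,f=285,275,14
b=cv2.resize(im[275:305,280:325,::-1],None,fx=14,fy=14,interpolation=cv2.INTER_CUBIC)
c=np.array([.5485,.0075])
def dr(ang,loc,z,col):
    a=np.radians(ang);R=np.array([[np.cos(a),-np.sin(a)],[np.sin(a),np.cos(a)]])
    q=[proj(s,[*(c+R@np.array(l)),z]) for l in loc]
    q=np.array([[(u-280+.5)*14,(v-275+.5)*14] for u,v in q]).astype(np.int32)
    cv2.polylines(b,[q],False,col,1)
N=[(.1195,-.0115),(.109,-.0105),(.109,.0105),(.1195,.0115)]
dr(161,N,.1325,(0,0,255))
dr(158,N,.1325,(0,255,255))
P=[(.112,-.005),(.138,-.005),(.138,.005),(.112,.005),(.112,-.005)]
dr(160.4,P,.121,(0,255,0))
cv2.imwrite('pics/z.png',b)
```

```text
(no output)
```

View pics/z.png

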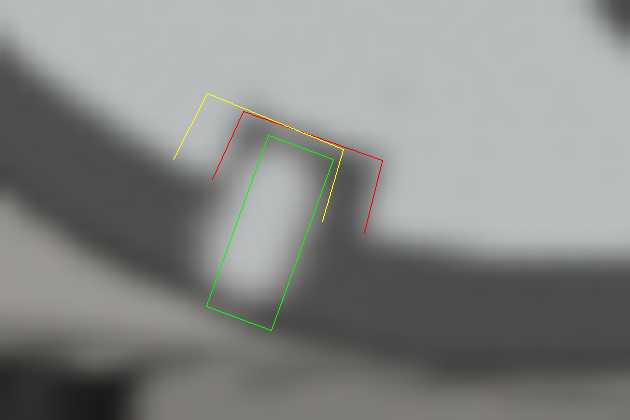

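Call:
step_arm --steps '[[[0,-0.03,0,0,0,0],[0,-0.035,0,0,0,0],[0,-0.038,0,0,0,0],[0,-0.038,0,0,0,0],[0,-0.038,0,0,0,0],[0,-0.035,0,0,0,0],[0,-0.028,0,0,0,0],[0,-0.005,0,0,0,0]]]'

```text
time: 10.77
position: [0.5176, 0.0658, 0.215]
orientation: [0.693, 0.142, 0.693, -0.142]
ft_force: [-0.3, 0.0, -0.2]
width: 0.0007
```

Call:
step_arm --steps '[[[0,0,-0.01,0,0,0],[0,0,-0.018,0,0,0],[0,0,-0.02,0,0,0],[0,0,-0.02,0,0,0],[0,0,-0.015,0,0,0],[0,0,-0.008,0,0,0],[0,0,-0.003,0,0,0],[0,0,0,0,0,0]]]'

```text
time: 11.43
position: [0.5177, 0.0707, 0.1201]
orientation: [0.693, 0.141, 0.693, -0.141]
ft_force: [-0.2, -0.4, 0.5]
width: 0.0005
```

```bash
python3 m.py
```

```text
[336 202  32  32 793] [ 0.57991084 -0.05699046  0.1325    ] 0.07147692766137712 160.35730174882875
[404 249  41  36 653] [ 0.48376776 -0.19361467  0.1325    ] 0.2116171479874881 116.9604388129157
[573 250  67  50 949] [ 0.44689624 -0.6217242   0.1325    ] 0.6376013497811546 125.7578225926726
11.4833 [0.51802726 0.07064107 0.12079015] [-0.41389622  0.1624936  -0.13459816]
116.38459933642261 0.07037159358064722
```

Call:
step_arm --steps '[[[0.003,0.0013,0,0,0,0],[0.004,0.0017,0,0,0,0],[0.004,0.0016,0,0,0,0],[0.003,0.001,0,0,0,0],[0.002,0.0007,0,0,0,0],[0.001,0.0003,0,0,0,0],[0,0,0,0,0,0],[0,0,0,0,0,0]]]'

```text
time: 12.15
position: [0.5348, 0.0769, 0.1206]
orientation: [0.693, 0.141, 0.693, -0.141]
ft_force: [0.4, -0.5, 0.6]
width: 0.0006
```

```bash
python3 m.py
```

```text
[336 202  32  32 789] [ 0.57992386 -0.05698686  0.1325    ] 0.0714792510162609 160.36797102455938
[404 249  41  36 644] [ 0.48386113 -0.19344753  0.1325    ] 0.21142931000240225 116.97047208136507
[573 258  67  42 914] [ 0.44589053 -0.62116645  0.1325    ] 0.6372132795237437 125.66051142152997
12.2 [0.53479818 0.07687029 0.12062539] [ 0.49608594 -0.44767765 -0.10896395]
101.82417581754525 0.07077199630054568
```

No contact yet; creep on.

Call:
step_arm --steps '[[[0.001,0.0002,0,0,0,0],[0.001,0.0002,0,0,0,0],[0.001,0.0001,0,0,0,0],[0.0005,0.0001,0,0,0,0],[0,0,0,0,0,0],[0,0,0,0,0,0],[0,0,0,0,0,0],[0,0,0,0,0,0]]]'

```text
time: 12.87
position: [0.5384, 0.0775, 0.1206]
orientation: [0.693, 0.141, 0.693, -0.141]
ft_force: [-0.7, -0.5, -0.1]
width: 0.0005
```

```bash
python3 m.py|grep -v '^\[404\|^\[573'
```

```text
[337 203  31  32 783] [ 0.57792759 -0.0579334   0.1325    ] 0.07151338913487697 158.59761688751087
12.9167 [0.53840784 0.07750316 0.12065626] [-1.50526665 -0.55235973  0.4031953 ]
98.8564883603248 0.07074667221702459
```

Call:
step_arm --steps '[[[-0.005,-0.001,0,0,0,0],[-0.008,-0.002,0,0,0,0],[-0.003,-0.001,0.005,0,0,0],[0,0,0.014,0,0,0],[0,0,0.022,0,0,0],[0,0,0.025,0,0,0],[0,0,0.02,0,0,0],[0,0.02,0.008,0,0,0]]]'

```text
time: 13.58
position: [0.5229, 0.0919, 0.2178]
orientation: [0.694, 0.142, 0.691, -0.141]
ft_force: [1.5, -0.1, 0.3]
width: 0.0009
```

Call:
step_arm --steps '[[[0,0.03,0,0,0,0],[0,0.035,0,0,0,0],[0,0.035,0,0,0,0],[0,0.035,0,0,0,0],[0,0.035,0,0,0,0],[0,0.035,0,0,0,0],[0,0.02,0,0,0,0],[0,0,0,0,0,0]]]'

```text
time: 14.25
position: [0.5216, 0.3217, 0.2148]
orientation: [0.693, 0.14, 0.693, -0.139]
ft_force: [-0.1, 0.9, -0.3]
width: 0.0008
```

```bash
python3 m.py|grep -v '^\[404\|^\[573'
python3 - <<'E'
from h import *
s=r.snapshot('top');im=s['color']
cv2.imwrite('pics/z2.png',cv2.resize(im[275:305,280:325,::-1],None,fx=14,fy=14,interpolation=cv2.INTER_CUBIC))
for l in('pin','notch','hub'):print(l,[(np.round(d['point'],4),d['score']) for d in r.pinpoint('top',l)[:1]])
E
```

```text
[290 185  32  32 783] [0.61392698 0.03721888 0.1325    ] 0.07109096141082534 159.62223327180422
[336 203  32  32 786] [ 0.57795157 -0.05781762  0.1325    ] 0.07141692828747294 158.6524318704164
[272 232  32  32 810] [0.51890177 0.07313044 0.1325    ] 0.07223774367818254 159.88561960482224
[319 250  32  32 819] [ 0.48282905 -0.0218426   0.1325    ] 0.07269974959875436 158.89043986187514
14.3 [0.52167112 0.31981163 0.21466035] [ 0.25794571 -0.30743467 -0.02145133]
95.05716406428515 0.31343173781880274
pin [(array([0.439 , 0.0474, 0.1188]), 0.83)]
notch [(array([0.4385, 0.0516, 0.1348]), 0.66)]
hub [(array([0.5527, 0.0093, 0.1421]), 0.6)]
```

View pics/z2.png

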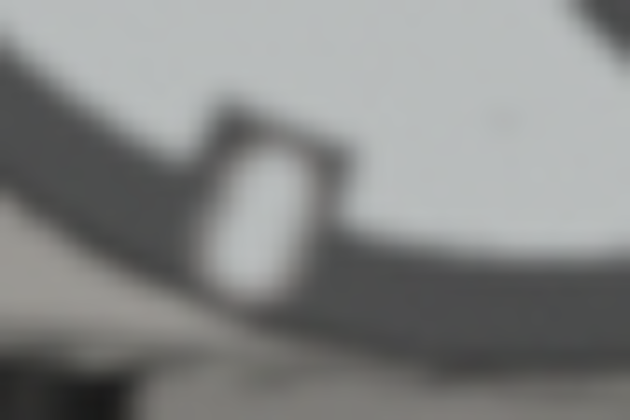

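Call:
step_arm --steps '[[[0.003,-0.035,0,0,0,0],[0.003,-0.04,0,0,0,0],[0.004,-0.041,0,0,0,0],[0.004,-0.041,0,0,0,0],[0.004,-0.041,0,0,0,0],[0.004,-0.041,0,0,0,0],[0.003,-0.04,0,0,0,0],[0.002,-0.033,0,0,0,0]]]'

```text
time: 15.17
position: [0.5489, 0.0028, 0.2151]
orientation: [0.693, 0.142, 0.693, -0.142]
ft_force: [-0.4, 0.5, -0.2]
width: 0.0002
```

Call:
step_arm --steps '[[[0,0,-0.012,0,0,0],[0,0,-0.018,0,0,0],[0,0,-0.018,0,0,0],[0,0,-0.01,0,0,0],[0,0,-0.004,0,0,0],[0,0,0,0,0,0],[0,0,0,0,0,0],[0,0,0,0,0,0]]]'

```text
time: 15.83
position: [0.5498, 0.0065, 0.1536]
orientation: [0.693, 0.141, 0.692, -0.141]
ft_force: [1.0, 0.0, 0.3]
width: 0.0005
```

Call:
step_arm --steps '[[[-0.0008,0.0012,-0.003,0,0,0],[0,0,-0.003,0,0,0],[0,0,-0.002,0,0,0],[0,0,-0.001,0,0,0],[0,0,-0.001,0,0,0],[0,0,-0.001,0,0,0],[0,0,-0.001,0,0,0],[0,0,-0.001,0,0,0]]]'

```text
time: 16.5
position: [0.5486, 0.0078, 0.1403]
orientation: [0.693, 0.141, 0.693, -0.141]
ft_force: [-2.9, 0.4, 8.8]
width: 0.0005
```

Call:
step_arm --steps '[[[0,0,-0.001,0,0,0],[0,0,-0.001,0,0,0],[0,0,-0.001,0,0,0],[0,0,-0.001,0,0,0],[0,0,-0.001,0,0,0],[0,0,0,0,0,0],[0,0,0,0,0,0],[0,0,0,0,0,0]]]'

```text
time: 17.17
position: [0.5486, 0.0078, 0.1351]
orientation: [0.693, 0.141, 0.693, -0.141]
ft_force: [-3.1, 0.3, 6.5]
width: 0.0009
```

Call:
step_arm --steps '[[[0,0,-0.0005,0,0,0],[0,0,-0.0005,0,0,0],[0,0,-0.0005,0,0,0],[0,0,-0.0005,0,0,0],[0,0,0,0,0,0],[0,0,0,0,0,0],[0,0,0,0,0,0],[0,0,0,0,0,0]]]'

```text
time: 17.83
position: [0.5486, 0.0078, 0.1342]
orientation: [0.693, 0.141, 0.693, -0.141]
ft_force: [-6.5, 0.4, 19.3]
width: 0.0006
```

Call:
step_arm --steps '[[[0,0,-0.0005,0,0,0],[0,0,-0.0005,0,0,0],[0,0,0,0,0,0],[0,0,0,0,0,0],[0,0,0,0,0,0],[0,0,0,0,0,0],[0,0,0,0,0,0],[0,0,0,0,0,0]]]'

```text
time: 18.5
position: [0.5487, 0.0078, 0.1342]
orientation: [0.694, 0.141, 0.692, -0.141]
ft_force: [-9.6, 0.6, 29.5]
width: 0.0004
```

Call:
step_arm --steps '[[[0,0,0.003,0,0,0],[0,0,0.006,0,0,0],[0,0,0.015,0,0,0],[0,0,0.025,0,0,0],[0,0,0.025,0,0,0],[0,0.02,0.01,0,0,0],[0,0.03,0,0,0,0],[0,0.04,0,0,0,0]]]'

```text
time: 19.17
position: [0.5491, 0.0973, 0.2167]
orientation: [0.693, 0.142, 0.692, -0.142]
ft_force: [0.5, -0.1, -1.5]
width: 0.0008
```

Call:
step_arm --steps '[[[0,0.04,0,0,0,0],[0,0.04,0,0,0,0],[0,0.04,0,0,0,0],[0,0.04,0,0,0,0],[0,0.04,0,0,0,0],[0,0.03,0,0,0,0],[0,0.01,0,0,0,0],[0,0,0,0,0,0]]]'

```text
time: 19.83
position: [0.5481, 0.3397, 0.2152]
orientation: [0.693, 0.14, 0.693, -0.14]
ft_force: [0.3, -0.2, -0.4]
width: 0.0004
```

```bash
python3 m.py|grep -v '^\[404\|^\[573'
python3 - <<'E'
from h import *
s=r.snapshot('top');im=s['color']
cv2.imwrite('pics/z3.png',cv2.resize(im[275:305,280:325,::-1],None,fx=14,fy=14,interpolation=cv2.INTER_CUBIC))
for l in('pin','notch','hub','plate','seat','cup','cups','shaker'):print(l,[(np.round(d['point'],4),d['score']) for d in r.pinpoint('top',l)[:1]])
s=r.snapshot('scene')
cv2.imwrite('pics/s3.png',cv2.resize(s['color'][130:250,230:430,::-1],None,fx=4,fy=4,interpolation=cv2.INTER_CUBIC))
for l in('notch','hub','plate','hole','cup','cups','shaker'):print(l,[(np.round(d['point'],4),d['score']) for d in r.pinpoint('scene',l)[:1]])
E
```

```text
[290 186  32  31 769] [0.61293828 0.03705991 0.1325    ] 0.07012643576208243 159.84071170464676
[336 204  32  31 775] [ 0.57710751 -0.05678109  0.1325    ] 0.07012975435662418 158.3605073707624
[587 213  27  45 674] [ 0.53966981 -0.57803652  0.1325    ] 0.585715691556368 134.05791453352478
[272 232  32  32 792] [0.51903273 0.07270295 0.1325    ] 0.07179486292188066 159.93437191334124
[319 250  32  32 802] [ 0.48322793 -0.02142314  0.1325    ] 0.07216551208746019 158.71419736877704
19.8833 [0.54832442 0.33801543 0.2152411 ] [ 0.87389659 -0.91564469  0.38199284]
90.16916961171816 0.3304168688173527
pin [(array([0.4376, 0.043 , 0.1218]), 0.8)]
notch [(array([0.4372, 0.0491, 0.1256]), 0.9)]
hub [(array([0.5524, 0.009 , 0.135 ]), 0.9)]
plate [(array([0.5477, 0.0051, 0.1121]), 0.82)]
seat []
cup [(array([0.5249, 0.2026, 0.1007]), 0.96)]
cups [(array([ 0.6522, -0.2363, -0.0019]), 0.81)]
shaker [(array([ 0.4728, -0.2221,  0.0019]), 0.71)]
notch [(array([0.4432, 0.049 , 0.127 ]), 0.98)]
hub [(array([0.5492, 0.0078, 0.1301]), 0.91)]
plate [(array([0.5505, 0.0074, 0.1105]), 0.74)]
hole [(array([ 0.4856, -0.019 ,  0.1252]), 0.82)]
cup [(array([0.5236, 0.2037, 0.1013]), 0.94)]
cups [(array([ 0.652 , -0.2353,  0.0012]), 0.83)]
shaker [(array([ 0.4777, -0.2287,  0.0018]), 0.6)]
```

View pics/z3.png

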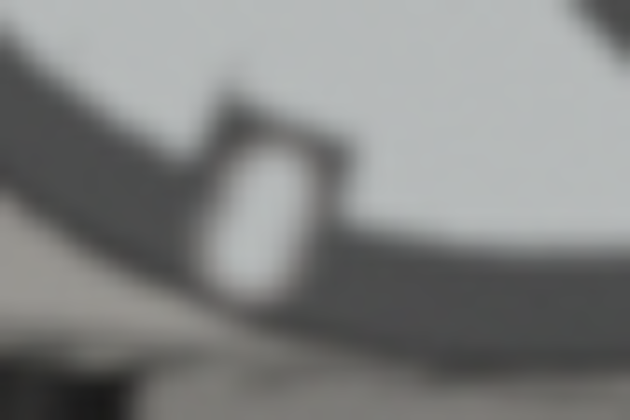

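View pics/s3.png

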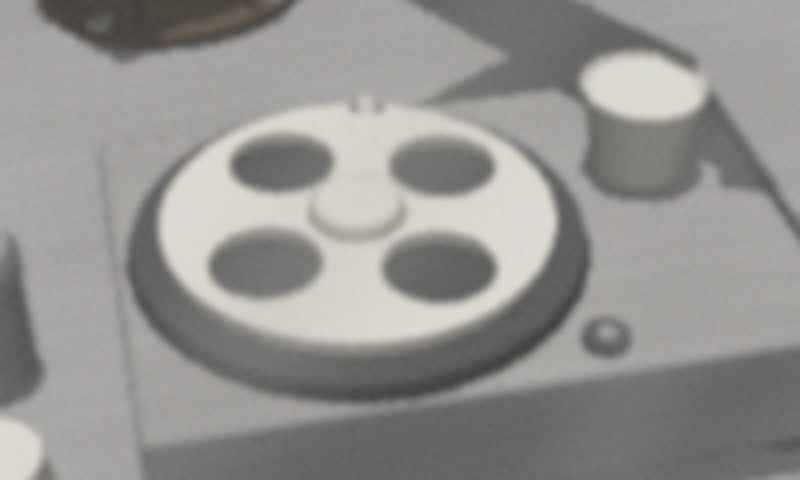

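Run:
```python
from h import *
print(r.hand_in())
```

```text
the job is handed in; nothing more can be done
None
```

I turned the plate about 146° counter-clockwise with a closed fingertip in a cup hole. That overshot slightly, so I turned it back about 1.7° until the notch was centred over the pin. I then pressed it down at the hub, moved the arm clear and handed the job in at about 20 s of the 48 s allowed.

**Seating:** While pressing, the hub slid down at about 6–9 N and stopped at tip height 0.1342 m, against an expected 0.134 m. It did not move further when the force reached 29.5 N.

**Final pictures:** The pin shows in the middle of the notch. The network put the plate's origin at about 0.111–0.112 m, where the platter top is 0.112 m. The shifts of all four holes fit an even drop of about 9 mm, so the plate is level.

**Other objects:** The cup, the stack of cups and the shaker read within 3–4 mm of where they started, which is within the network's error.

**Disagreement:** In the final top view the networks put the notch and pin about 6 mm apart, which would be over the 5.5 mm limit. Each reading is only good to about 4 mm, and the magnified image shows the pin centred, so I went by the image.

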